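# Find the worn rotary stage and hang the service tag on it

## Task

One of the two rotary stages has a worn coupling: its lever has clearly more free play before the turntable starts to follow. Find it by gently working the lever to the anticlockwise end of its play, then to the clockwise end, and leave the worn one's lever there, turning neither turntable by more than about 10 degrees. Then take the keyhole service tag from its rack and hang it on the worn stage's stud, large opening over the head and then down until it is locked, and let it hang upright; leave the other things on the bench where they are.

Things in the scene. Friction and masses are not known exactly. Their poses are not given: they have to be found in the camera images.
- lever_k (a joint): Lever of rotary stage k: angle (rad) relative to its turntable, positive anticlockwise from above. Swings freely (0.2 N at the knob) between two ends of play at unknown values (0 is not the middle); beyond them it drags the turntable, which takes 8 N at the knob. End-to-end play: sound coupling under 6 degrees, worn one over 12. It is not known which of k and m is worn.
- knob_k (a point): Black round upright knob of lever k, 16 mm diameter, 35 mm tall; the point is on its axis half-way up, 142 mm above the table. It stands 75 mm from the pivot on the end of a flat steel lever (12 mm wide, top face 17 mm below this point) that points roughly towards the robot.
- hub_k (a point): Point on the vertical pivot axis shared by lever k and its turntable, at the height of the knob's centre. The turntable is an aluminium disc of 110 mm diameter, its top 116 mm above the table; hub 14 mm above that.
- mark_k (a point): Index mark on the top of turntable k, 50 mm from the pivot: it moves only when the turntable itself turns.
- stud_k (a point): Headed steel stud on the far side of stage k (fixed white housing 140 x 140 mm, 100 mm high, pivot in its middle). Point: on the stud axis midway between housing face and head, 88 mm above the table; x axis along the stud, out of the face, away from the robot. Shank 8 mm diameter, 9 mm from face to head; head 18 mm diameter, 5 mm thick.
- lever_m (a joint): Lever of rotary stage m: angle (rad) relative to its turntable, positive anticlockwise from above. Swings freely (0.2 N at the knob) between two ends of play at unknown values (0 is not the middle); beyond them it drags the turntable, which takes 8 N at the knob. End-to-end play: sound coupling under 6 degrees, worn one over 12. It is not known which of k and m is worn.
- knob_m (a point): Black round upright knob of lever m, 16 mm diameter, 35 mm tall; the point is on its axis half-way up, 142 mm above the table. It stands 75 mm from the pivot on the end of a flat steel lever (12 mm wide, top face 17 mm below this point) that points roughly towards the robot.
- hub_m (a point): Point on the vertical pivot axis shared by lever m and its turntable, at the height of the knob's centre. The turntable is an aluminium disc of 110 mm diameter, its top 116 mm above the table; hub 14 mm above that.
- mark_m (a point): Index mark on the top of turntable m, 50 mm from the pivot: it moves only when the turntable itself turns.
- stud_m (a point): Headed steel stud on the far side of stage m (fixed white housing 140 x 140 mm, 100 mm high, pivot in its middle). Point: on the stud axis midway between housing face and head, 88 mm above the table; x axis along the stud, out of the face, away from the robot. Shank 8 mm diameter, 9 mm from face to head; head 18 mm diameter, 5 mm thick.
- tag_grip (a point): Centre of the grip block on the service tag: 12 mm thick (its x), 40 wide (y), 26 tall, 134 mm above the lower edge, at first 140 mm above the table. The tag is a loose upright aluminium plate, 5 mm thick (x), 60 wide (36 above the slot), 125 tall, about 140 g, bottom-heavy, front and back alike, standing in a fixed grey slotted rack (walls 35 mm high).
- tag_hole (a point): Centre of the large square end of the tag's keyhole, 25 x 25 mm, in the middle of the plate's thickness; 74 mm straight below tag_grip. A 12 mm wide slot runs straight up from it.
- tag_seat (a point): Where the stud's axis crosses the tag when it hangs locked: 20 mm above tag_hole, 4 mm below the upper end of the slot, 54 mm below tag_grip.
- dish: Bystander: shallow glass dish, 80 mm across, 15 mm high; origin at the centre of its underside.
- driver: Bystander: screwdriver lying down, 150 mm long; origin at the centre of its underside (the driver: on the table below it).
- oil: Bystander: small amber bottle, 32 mm across, 65 mm high; origin at the centre of its underside.
- beaker: Bystander: glass beaker, 60 mm across, 75 mm high; origin at the centre of its underside.
- slidebox: Bystander: white slide box, 90 x 110 x 32 mm; origin at the centre of its underside.
- tuberack: Bystander: white tube rack, 100 x 160 mm, 66 mm high; origin at the centre of its underside.
- weight: Bystander: steel cylinder weight, 40 mm across, 30 mm high; origin at the centre of its underside.
Not all that is in view belongs to the job. Leave any red look-alike of the part that bears tag_grip alone.

How it is judged:
By the outcome, as a careful person would: the job done as asked, in the order asked, and still so for the second after the job is handed in, with the robot touching nothing.
It also fails if it takes over 72 s, if anything falls off the work surface, if the arm or the gripper's body presses on something with over 40 N, if the wrist force passes 120 N, or if a joint passes its speed limit or range.

## Robot

A 6-joint arm with a two-finger parallel gripper is mounted at the origin on the work surface. World frame = base frame: x ahead of the robot, y to its left, z up, the work surface at z = 0. Lengths are in mm, angles in rad, forces in N, time in s.
With the tool pointing down it reaches from about 275 to 1000 mm from the base axis. Payload 8.4 kg.
Tool frame: the origin (TCP) lies at the very end of the fingers, on their centre line; the grasp point (between the pads) lies 19 mm behind it; z points along the fingers, y is the line along which they close (so a half turn about z gives the same grasp; the last joint's range is limited). The gripper opens to 85 mm and grips with 20 to 120 N. Pads are 22 mm wide; open, the fingers measure 114 mm over their backs; the gripper's body (76 mm by 85 mm) begins 54 mm behind the grasp point. The pads swing forward as they close: fully open they stand 13 mm farther back than shut.
Start: joints at [1.313, 0.353, 1.633, -0, 1.155, -0.002], TCP at [158.136, 604.666, 231.281] pointing down, gripper open.
Joint ranges: [-2.63, 2.63], [-0.92, 2.1], [0.06, 2.66], [-1.3, 4.44], [0, 2.69], [-3.02, 3.02]. Speed limits (rad/s): [2.22, 2.22, 2.79, 3.14, 3.14, 3.14].

## Interface

Orientations are given as [roll, pitch, yaw] about the fixed x, y, z axes, in that order (R = Rz(yaw) Ry(pitch) Rx(roll)).
In Python, from rig import r, vision gives the robot as it stands. The module is installed in compiled form; this text tells all that it offers.
- The arm moves only by the tool play_rows, never from a script. Its argument "steps" is a list of rows, each an object with "delta_pos": the shift along the tool's x, y, z in cm, a list of three; "yaw": the turn about the tool's z in rad; "jaw": the opening in per cent of the stroke, from 0 (shut) to 100 (fully open). A call has exactly 8 rows; each row is the pose to reach, as a shift and turn from the pose commanded when the call began, along the tool's axes at that moment; what a row does not reach only later rows make up. A row lasts 1/10 s, in which the tool goes at most 50 mm and 8.59 degrees, less where a joint would pass 70% of its speed; a pose out of reach is approached as far as the arm can. A call with a gripper value outside its range is refused whole. The fingers move at their own pace and stop on an object; "grip_force" is the grip in N (left out, the last holds). Time passes only in rows, so rows that repeat a pose let the fingers close, or fill a call up. It gives the time, the measured TCP pose, the force, the opening and the grip force at its end, in the units of the state.
- r.sense(): the state, without advancing time (a new reading comes with each control period).
- vision.grab_frame(name): name is "scene" or "top" or "wrist"; returns (picture, depth): 384x512x3 uint8, red, green, blue; 384x512 float32, mm along the optical axis (not along the pixel's ray), 0 where there is no reading.
- vision.calibration(name): a dict with "mtx" (3x3 intrinsics, pixels), "k1" (the pictures are not rectified: a ray, as slopes to the right and down, at radius r is drawn at 1 + k1 r^2 times it, then the intrinsics apply), "extrinsics" (4x4, takes a point from camera to world coordinates). Camera axes: x right, y down, z forward; pixel columns grow to the right and rows downward; lengths in mm; the calibration is good to about 2 mm. A picture is of the moment at which its call begins: read the wrist's pose just before it. calibration takes no time and is no camera call; for the wrist camera it gives the pose at the moment of the call.
- r.sign_off(): hands the job in; it is judged then, once.
Trained networks look in the newest picture that a camera, given by its name, has taken for a name from the list of things; names that differ only in an ending like _2 or _b are one class to them, and where a whole thing is asked for, a point or a joint stands for the part that bears it (a point fixed in the world has none). Each returns a list of dicts, best first, with "conf" (0 to 1); they miss things now and then, are a little off and sometimes report something else, mostly with a low value. They report only what shows in the picture. A call takes as long as a camera call. They do not tell look-alikes from the thing itself.
- vision.cut_out(camera, thing): "region" (384x512 bool, what is visible of it) and "uv" ([column, row] in pixels, amid what is visible of it).
- vision.landmark_of(camera, thing): "uv" ([column, row] in pixels: a listed point, or the origin of a listed thing).
The state is a dict: "clock": time; "qpos": joint angles; "qvel": joint speeds; "joint_efforts": joint torques, N m; "eef_pos": TCP position; "tcp_rot": TCP orientation; "contact_force": force on the tool from outside, world axes, zero at the start; "wrist_torque": the same for the moment, N m; "opening": opening from 0.0 (shut) to 1.0 (fully open); "grasp_force": force on a finger pad.
Only numpy, scipy, OpenCV 4.12 (cv2) and the standard library are available. Lean on these libraries where they do the work, as an engineer would, in place of code of your own. Each camera call takes 0.05 s, during which the arm holds its last target. There are 200 camera calls.

## Working session

There is one attempt and no reset: what is moved stays moved. The work goes in short steps, Python scripts to look and compute and a tool call to move; the robot and the scene stay as the last step left them, time stands still between calls to the robot, and variables do not carry over. Pictures are saved under pics/ and viewed, at most 10 in all, crops included, and the job is handed in when it is done.

Besides the shell and the picture viewer there is one more tool, called as name(argument=value, ...), one argument or row to a line, values as JSON. play_rows: Moves the arm, as the interface text tells. Its arguments: {"type":"object","properties":{"steps":{"type":"array"},"grip_force":{"type":"number"}},"required":["steps"]}

```bash
mkdir -p pics
cat > h.py <<'E'
import numpy as np, cv2
from rig import r, vision
def ray(cam,uv):
    c=vision.calibration(cam);K=np.array(c["mtx"]);k1=c["k1"];T=np.array(c["extrinsics"])
    d=np.array([(uv[0]-K[0,2])/K[0,0],(uv[1]-K[1,2])/K[1,1]]);s=d.copy()
    for _ in range(20): s=d/(1+k1*(s@s))
    return T,np.array([s[0],s[1],1.0])
def at_z(cam,uv,z):
    T,s=ray(cam,uv);d=T[:3,:3]@s;o=T[:3,3];return o+d*(z-o[2])/d[2]
def at_depth(cam,uv,dep):
    T,s=ray(cam,uv);return T[:3,:3]@(s*dep)+T[:3,3]
def proj(cam,p):
    c=vision.calibration(cam);K=np.array(c["mtx"]);T=np.array(c["extrinsics"])
    q=T[:3,:3].T@(np.array(p)-T[:3,3]);s=q[:2]/q[2];s=s*(1+c["k1"]*(s@s));return K[:2,:2]@s+K[:2,2]
def save(name,im): cv2.imwrite("pics/"+name,cv2.cvtColor(im,cv2.COLOR_RGB2BGR))
E
python3 - <<'E'
from h import *
np.set_printoptions(precision=1,suppress=True)
H=dict(knob_k=142,hub_k=142,mark_k=116,stud_k=88,knob_m=142,hub_m=142,mark_m=116,stud_m=88,tag_grip=140,dish=0,driver=0,oil=0,beaker=0,slidebox=0,tuberack=0,weight=0)
ims=[]
for cam in("scene","top"):
    im,d=vision.grab_frame(cam);ims.append(im);np.save(cam+"d.npy",d);np.save(cam+"i.npy",im)
    print(cam,vision.calibration(cam)["extrinsics"][:3] if 1 else 0)
    for n,z in H.items():
        for o in vision.landmark_of(cam,n)[:3]:
            if o["conf"]>.2: print(n,round(o["conf"],2),np.array(o["uv"]),at_z(cam,o["uv"],z))
save("a_scene.png",cv2.resize(ims[0],(800,600)));save("a_top.png",cv2.resize(ims[1],(800,600)))
print(r.sense())
E
```

```text
scene [[   0.6    0.6   -0.5 1070.7]
 [   0.8   -0.5    0.4 -428.6]
 [  -0.    -0.6   -0.8  979.1]]
knob_k 0.74 [231.6 160.5] [464.9 -17.  142. ]
knob_k 0.56 [289.9 125.1] [465.5 228.9 142. ]
hub_k 0.58 [250.5 173. ] [540.7  -3.6 142. ]
hub_k 0.46 [306.2 136.2] [537.5 234.1 142. ]
mark_k 0.92 [260.7 188.8] [591.   -5.5 116. ]
mark_k 0.77 [317.4 146.9] [579.5 248.3 116. ]
mark_k 0.61 [231.3 160.8] [446.4  -5.7 116. ]
stud_k 0.66 [268.1 198.4] [617.4   2.   88. ]
stud_k 0.59 [321.5 158.2] [607.9 244.   88. ]
knob_m 0.74 [231.6 160.5] [464.9 -17.  142. ]
knob_m 0.56 [289.9 125.1] [465.5 228.9 142. ]
hub_m 0.58 [250.5 173. ] [540.7  -3.6 142. ]
hub_m 0.46 [306.2 136.2] [537.5 234.1 142. ]
mark_m 0.92 [260.7 188.8] [591.   -5.5 116. ]
mark_m 0.77 [317.4 146.9] [579.5 248.3 116. ]
mark_m 0.61 [231.3 160.8] [446.4  -5.7 116. ]
stud_m 0.66 [268.1 198.4] [617.4   2.   88. ]
stud_m 0.59 [321.5 158.2] [607.9 244.   88. ]
tag_grip 0.78 [179.  215.9] [ 531.  -251.5  140. ]
dish 0.76 [249.5 149.3] [361.  137.4   0. ]
driver 0.44 [186.1 186.4] [ 355.3 -138.6    0. ]
driver 0.32 [267.9 199.3] [575. 
[... 1528 characters left out ...]
6.4 -10.7   0. ]
slidebox 0.75 [111.6 185.8] [611.1 433.1   0. ]
slidebox 0.62 [243.2 190.2] [609.8  13.7   0. ]
slidebox 0.35 [162.4 234.5] [462.4 260.5   0. ]
tuberack 0.75 [393.1 200.4] [ 591.4 -466.3    0. ]
weight 0.61 [249.5 139.7] [776.8  -1.    0. ]
weight 0.21 [157.5 208.3] [543.8 281.5   0. ]
{'clock': 1.7, 'qpos': array([ 1.3,  0.4,  1.6, -0. ,  1.2, -0. ]), 'qvel': array([ 0.,  0., -0.,  0.,  0., -0.]), 'joint_efforts': array([ -0. , -60.5, -34.2,  -0. ,   0. ,  -0. ]), 'eef_pos': array([158.1, 604.7, 231.3]), 'tcp_rot': array([-3.1,  0. ,  2.9]), 'contact_force': array([-0.1,  0.4,  0.5]), 'wrist_torque': array([-0., -0.,  0.]), 'grasp_force': 0.0, 'opening': 1.0037987046237484}
```

View pics/a_scene.png

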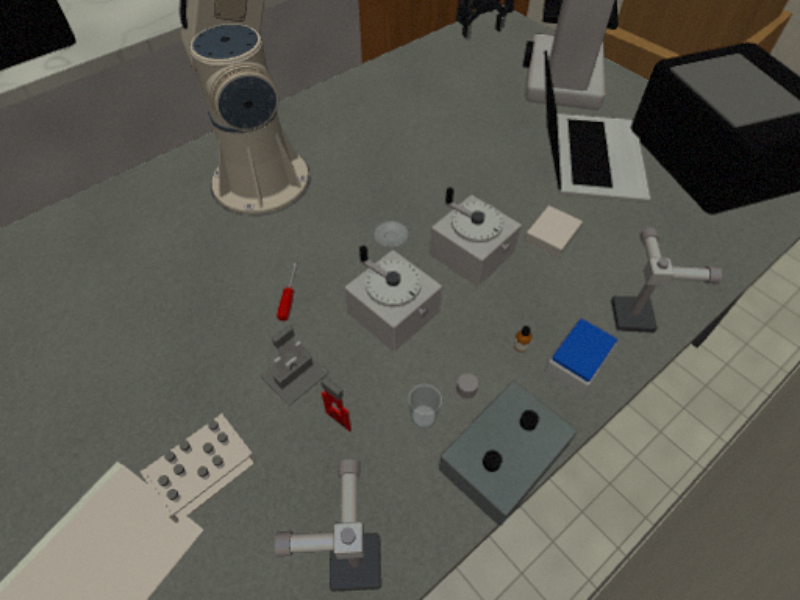

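View pics/a_top.png

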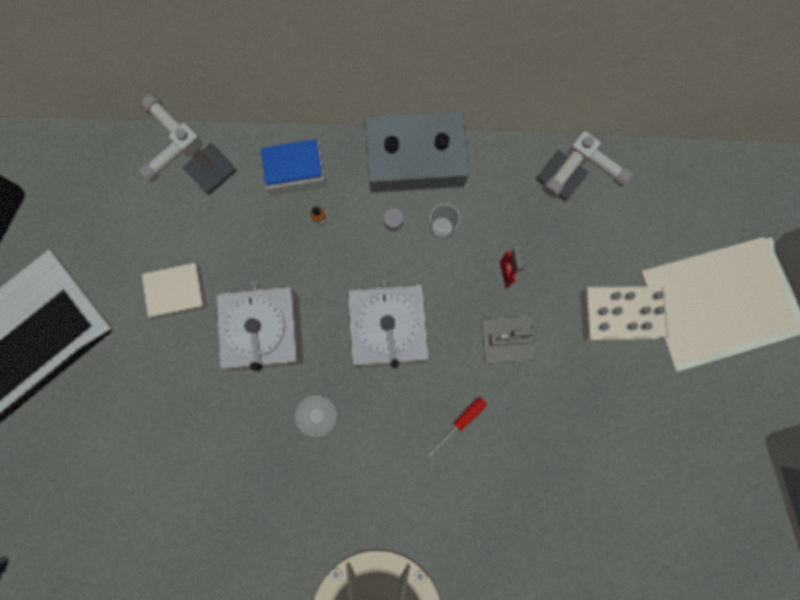

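Two stages: A at about (547,-3) and B at about (537,238). Grey tag in its rack: scene (182,220), top (333,214). The candidates for the tag are the grey plate in the rack, the red look-alike at scene (214,258), top (331,168), and a false hit on hub A at top (248,202). I choose the grey one in the grey rack and check it in a crop.

Run:
```python
from h import *
np.set_printoptions(precision=3,suppress=True)
im=np.load("scenei.npy");save("b.png",cv2.resize(im[120:280,150:350],(800,640))[:600])
s=r.sense();print(s["tcp_rot"],s["eef_pos"])
c=vision.calibration("wrist");print(c); 
print(proj("scene",[0,0,0]))
# depth-based: points of the stages/tag from top
d=np.load("topd.npy");T,_=ray("top",(0,0))
P=np.array([[at_depth("top",(u,v),d[v,u]) if d[v,u]>0 else [0,0,-9] for u in range(120,360)] for v in range(160,250)])
for nm,lo,hi,z0,z1 in(("A",-90,90,95,106),("B",150,330,95,106),("tag",-320,-180,100,165),("kA",-60,50,148,175),("kB",180,280,148,175)):
    m=(P[...,2]>z0)&(P[...,2]<z1)&(P[...,1]>lo)&(P[...,1]<hi)&(P[...,0]>400)&(P[...,0]<620)
    Q=P[m]; 
    if len(Q): print(nm,len(Q),Q.mean(0),Q.min(0),Q.max(0),cv2.minAreaRect(Q[:,:2].astype(np.float32)))
```

```text
[-3.142  0.     2.886] [158.124 604.66  231.285]
{'mtx': array([[332.784,   0.   , 255.045],
       [  0.   , 332.784, 193.257],
       [  0.   ,   0.   ,   1.   ]]), 'k1': -0.01908447700446428, 'extrinsics': array([[  0.253,   0.929,   0.269,  91.237],
       [  0.967,  -0.243,  -0.07 , 621.527],
       [  0.   ,   0.278,  -0.961, 373.136],
       [  0.   ,   0.   ,   0.   ,   1.   ]])}
[166.556 114.734]Traceback (most recent call last):
  File "<stdin>", line 9, in <module>
  File "h.py", line 11, in at_depth
    T,s=ray(cam,uv);return T[:3,:3]@(s*dep)+T[:3,3]
        ~~~^^^^^^^^
  File "h.py", line 4, in ray
    c=vision.calibration(cam);K=np.array(c["mtx"]);k1=c["k1"];T=np.array(c["extrinsics"])
ValueError: time passes only in moves, steps and waits
```

View pics/b.png

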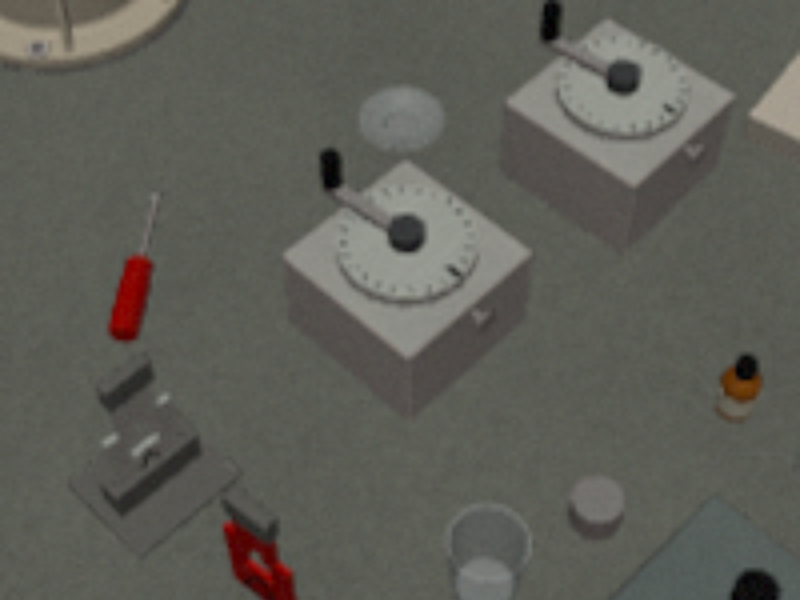

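The crop confirms the grey tag standing in its rack at crop pixel (130,400). The red one is at (255,545). Next I move above stage B's knob.

play_rows(
  steps=[
    {"delta_pos": [-39,-28.8,3],"yaw": -0.256,"jaw": 40},
    {"delta_pos": [-39,-28.8,3],"yaw": -0.256,"jaw": 40},
    {"delta_pos": [-39,-28.8,3],"yaw": -0.256,"jaw": 40},
    {"delta_pos": [-39,-28.8,3],"yaw": -0.256,"jaw": 40},
    {"delta_pos": [-39,-28.8,3],"yaw": -0.256,"jaw": 40},
    {"delta_pos": [-39,-28.8,3],"yaw": -0.256,"jaw": 40},
    {"delta_pos": [-39,-28.8,3],"yaw": -0.256,"jaw": 40},
    {"delta_pos": [-39,-28.8,3],"yaw": -0.256,"jaw": 40},
  ],
)

```text
clock: 2.5
eef_pos: [409.9, 292.3, 206.8]
tcp_rot: [3.141, 0.001, -3.141]
contact_force: [0.5, 0.8, 0.0]
opening: 0.397
grasp_force: 0.0
```

play_rows(
  steps=[
    {"delta_pos": [-3,-6.2,0],"yaw": 0,"jaw": 40},
    {"delta_pos": [-3,-6.2,0],"yaw": 0,"jaw": 40},
    {"delta_pos": [-3,-6.2,0],"yaw": 0,"jaw": 40},
    {"delta_pos": [-3,-6.2,0],"yaw": 0,"jaw": 40},
    {"delta_pos": [-3,-6.2,0],"yaw": 0,"jaw": 40},
    {"delta_pos": [-3,-6.2,0],"yaw": 0,"jaw": 40},
    {"delta_pos": [-3,-6.2,0],"yaw": 0,"jaw": 40},
    {"delta_pos": [-3,-6.2,0],"yaw": 0,"jaw": 40},
  ],
)

```text
clock: 3.3
eef_pos: [438.6, 232.5, 206.6]
tcp_rot: [-3.142, -0.0, -3.14]
contact_force: [-0.0, 0.3, 1.3]
opening: 0.402
grasp_force: 0.0
```

```bash
cat >> h.py <<'E'
np.set_printoptions(precision=1,suppress=True)
def look(names,cam="wrist",name=None,conf=.3):
    im,d=vision.grab_frame(cam)
    H=dict(knob_k=142,hub_k=142,mark_k=116,stud_k=88,tag_grip=140,tag_hole=66)
    for n in names:
        for o in vision.landmark_of(cam,n)[:3]:
            if o["conf"]>conf: print(n,round(o["conf"],2),np.array(o["uv"]),at_z(cam,o["uv"],H[n]))
    if name: save(name,im)
    s=r.sense();print(s["clock"],s["eef_pos"],s["tcp_rot"]*57.2958,s["contact_force"])
    return im,d
def cloud(d,cam="wrist",step=2):
    T,_=ray(cam,(0,0));c=vision.calibration(cam);K=np.array(c["mtx"])
    v,u=np.mgrid[0:384:step,0:512:step];uv=np.stack([u,v],-1).reshape(-1,1,2).astype(float)
    n=cv2.undistortPoints(uv,K,np.array([c["k1"],0,0,0.]))[:,0]
    z=d[::step,::step].ravel();Q=np.c_[n*z[:,None],z];P=Q@T[:3,:3].T+T[:3,3];P[z<=0]=[0,0,-99]
    return P
E
python3 - <<'E'
from h import *
im,d=look(["knob_k","hub_k","mark_k","stud_k"],name="c.png")
P=cloud(d)
for z0,z1 in((150,163),(95,103),(126,134)):
    Q=P[(P[:,2]>z0)&(P[:,2]<z1)&(P[:,0]>410)];
    if len(Q):print(z0,len(Q),np.median(Q,0),Q.min(0),Q.max(0),cv2.minAreaRect(Q[:,:2].astype(np.float32)))
E
```

```text
knob_k 0.56 [241.9 235.6] [458.8 222.6 142. ]
hub_k 0.56 [265.8 326.3] [530.8 239.2 142. ]
mark_k 0.89 [277.3 359.1] [584.4 250.3 116. ]
3.55 [438.8 232.  206.6] [-180.   -0. -180.] [-0.  -0.1  0.2]
150 141 [457.6 221.7 159.1] [451.7 214.2 150.4] [466.8 229.2 160.8] ((459.1719970703125, 221.48072814941406), (14.627388000488281, 14.519181251525879), 54.51841735839844)
95 1934 [481.7 168.4  99.2] [456.1  17.2  95. ] [583.4 303.  102.8] ((523.9088134765625, 161.06072998046875), (122.10304260253906, 284.8486328125), 2.89941143989563)
126 249 [531.1 236.5 129.4] [451.8 214.8 126. ] [547.1 248.9 133.7] ((499.0082092285156, 232.6605224609375), (96.48582458496094, 25.637165069580078), 6.6778364181518555)
```

View pics/c.png

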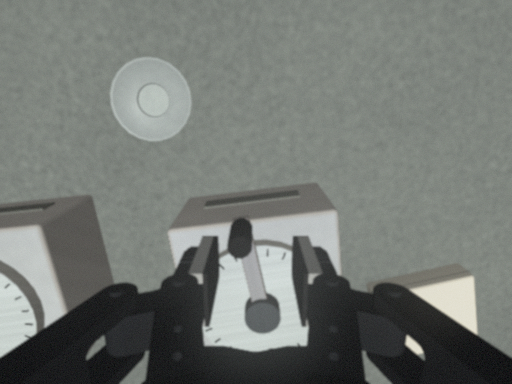

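Stage B's knob shows at pixel (241,236) with the hub at (262,315), so knob B is at (459,222) and hub B at (532,238). The knob is between the open fingers. I'll straddle it.

play_rows(
  steps=[
    {"delta_pos": [-2.1,-1.0,0],"yaw": 0,"jaw": 32},
    {"delta_pos": [-2.1,-1.0,0],"yaw": 0,"jaw": 32},
    {"delta_pos": [-2.1,-1.0,2],"yaw": 0,"jaw": 32},
    {"delta_pos": [-2.1,-1.0,4],"yaw": 0,"jaw": 32},
    {"delta_pos": [-2.1,-1.0,6],"yaw": 0,"jaw": 32},
    {"delta_pos": [-2.1,-1.0,7],"yaw": 0,"jaw": 32},
    {"delta_pos": [-2.1,-1.0,7],"yaw": 0,"jaw": 32},
    {"delta_pos": [-2.1,-1.0,7],"yaw": 0,"jaw": 32},
  ],
)

```text
clock: 4.35
eef_pos: [460.0, 222.2, 137.0]
tcp_rot: [3.141, 0.0, -3.141]
contact_force: [0.9, 0.6, 0.5]
opening: 0.321
grasp_force: 0.0
```

Run:
```python
from h import *
im,d=look(["knob_k","mark_k"],name="d.png")
```

```text
knob_k 0.74 [255.  252.3] [458.9 221.4 142. ]
4.5 [460.4 222.3 137.5] [ 180.     0.1 -180. ] [ 1.1  0.  -0.4]
```

View pics/d.png

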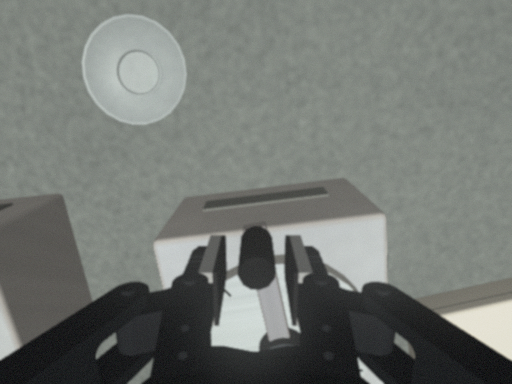

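The knob sits midway between the pads at pixel (255,252), with about 5 mm clear each side. Next I push gently anticlockwise (-y).

play_rows(
  steps=[
    {"delta_pos": [0,-0.2,0],"yaw": 0,"jaw": 32},
    {"delta_pos": [0,-0.4,0],"yaw": 0,"jaw": 32},
    {"delta_pos": [0,-0.5,0],"yaw": 0,"jaw": 32},
    {"delta_pos": [0,-0.6,0],"yaw": 0,"jaw": 32},
    {"delta_pos": [0,-0.7,0],"yaw": 0,"jaw": 32},
    {"delta_pos": [0,-0.8,0],"yaw": 0,"jaw": 32},
    {"delta_pos": [0,-0.8,0],"yaw": 0,"jaw": 32},
    {"delta_pos": [0,-0.8,0],"yaw": 0,"jaw": 32},
  ],
)

```text
clock: 5.3
eef_pos: [459.8, 213.9, 136.5]
tcp_rot: [-3.142, -0.0, -3.141]
contact_force: [0.5, 0.8, -0.2]
opening: 0.317
grasp_force: 0.0
```

play_rows(
  steps=[
    {"delta_pos": [0,-0.1,0],"yaw": 0,"jaw": 32},
    {"delta_pos": [0,-0.2,0],"yaw": 0,"jaw": 32},
    {"delta_pos": [0,-0.2,0],"yaw": 0,"jaw": 32},
    {"delta_pos": [0,-0.2,0],"yaw": 0,"jaw": 32},
    {"delta_pos": [0,-0.2,0],"yaw": 0,"jaw": 32},
    {"delta_pos": [0,-0.2,0],"yaw": 0,"jaw": 32},
    {"delta_pos": [0,-0.2,0],"yaw": 0,"jaw": 32},
    {"delta_pos": [0,-0.2,0],"yaw": 0,"jaw": 32},
  ],
)

```text
clock: 6.1
eef_pos: [459.8, 212.0, 136.6]
tcp_rot: [-3.142, -0.0, -3.141]
contact_force: [0.5, -0.3, -0.7]
opening: 0.322
grasp_force: 0.0
```

play_rows(
  steps=[
    {"delta_pos": [0,-0.15,0],"yaw": 0,"jaw": 32},
    {"delta_pos": [0,-0.3,0],"yaw": 0,"jaw": 32},
    {"delta_pos": [0,-0.3,0],"yaw": 0,"jaw": 32},
    {"delta_pos": [0,-0.3,0],"yaw": 0,"jaw": 32},
    {"delta_pos": [0,-0.3,0],"yaw": 0,"jaw": 32},
    {"delta_pos": [0,-0.3,0],"yaw": 0,"jaw": 32},
    {"delta_pos": [0,-0.3,0],"yaw": 0,"jaw": 32},
    {"delta_pos": [0,-0.3,0],"yaw": 0,"jaw": 32},
  ],
)

```text
clock: 6.9
eef_pos: [460.1, 209.8, 136.7]
tcp_rot: [3.14, 0.001, 3.141]
contact_force: [-0.3, 6.0, -2.3]
opening: 0.321
grasp_force: 3.0
```

Anticlockwise end reached (6 N at y≈209.8). Now clockwise (+y).

play_rows(
  steps=[
    {"delta_pos": [0,0.4,0],"yaw": 0,"jaw": 32},
    {"delta_pos": [0,0.8,0],"yaw": 0,"jaw": 32},
    {"delta_pos": [0,1.1,0],"yaw": 0,"jaw": 32},
    {"delta_pos": [0,1.2,0],"yaw": 0,"jaw": 32},
    {"delta_pos": [0,1.3,0],"yaw": 0,"jaw": 32},
    {"delta_pos": [0,1.4,0],"yaw": 0,"jaw": 32},
    {"delta_pos": [0,1.5,0],"yaw": 0,"jaw": 32},
    {"delta_pos": [0,1.5,0],"yaw": 0,"jaw": 32},
  ],
)

```text
clock: 7.7
eef_pos: [459.9, 224.0, 136.6]
tcp_rot: [3.142, 0.0, -3.141]
contact_force: [-0.3, 1.6, -0.1]
opening: 0.32
grasp_force: 0.0
```

play_rows(
  steps=[
    {"delta_pos": [0,0.1,0],"yaw": 0,"jaw": 32},
    {"delta_pos": [0,0.2,0],"yaw": 0,"jaw": 32},
    {"delta_pos": [0,0.3,0],"yaw": 0,"jaw": 32},
    {"delta_pos": [0,0.3,0],"yaw": 0,"jaw": 32},
    {"delta_pos": [0,0.3,0],"yaw": 0,"jaw": 32},
    {"delta_pos": [0,0.3,0],"yaw": 0,"jaw": 32},
    {"delta_pos": [0,0.3,0],"yaw": 0,"jaw": 32},
    {"delta_pos": [0,0.3,0],"yaw": 0,"jaw": 32},
  ],
)

```text
clock: 8.5
eef_pos: [459.9, 227.0, 136.6]
tcp_rot: [3.142, 0.0, -3.141]
contact_force: [-0.3, 0.2, -0.6]
opening: 0.317
grasp_force: 0.0
```

play_rows(
  steps=[
    {"delta_pos": [0,0.1,0],"yaw": 0,"jaw": 32},
    {"delta_pos": [0,0.2,0],"yaw": 0,"jaw": 32},
    {"delta_pos": [0,0.3,0],"yaw": 0,"jaw": 32},
    {"delta_pos": [0,0.3,0],"yaw": 0,"jaw": 32},
    {"delta_pos": [0,0.3,0],"yaw": 0,"jaw": 32},
    {"delta_pos": [0,0.3,0],"yaw": 0,"jaw": 32},
    {"delta_pos": [0,0.3,0],"yaw": 0,"jaw": 32},
    {"delta_pos": [0,0.3,0],"yaw": 0,"jaw": 32},
  ],
)

```text
clock: 9.3
eef_pos: [459.9, 230.0, 136.6]
tcp_rot: [3.142, 0.0, -3.141]
contact_force: [0.9, -0.2, 0.0]
opening: 0.322
grasp_force: 0.0
```

play_rows(
  steps=[
    {"delta_pos": [0,0.1,0],"yaw": 0,"jaw": 32},
    {"delta_pos": [0,0.2,0],"yaw": 0,"jaw": 32},
    {"delta_pos": [0,0.3,0],"yaw": 0,"jaw": 32},
    {"delta_pos": [0,0.4,0],"yaw": 0,"jaw": 32},
    {"delta_pos": [0,0.4,0],"yaw": 0,"jaw": 32},
    {"delta_pos": [0,0.4,0],"yaw": 0,"jaw": 32},
    {"delta_pos": [0,0.4,0],"yaw": 0,"jaw": 32},
    {"delta_pos": [0,0.4,0],"yaw": 0,"jaw": 32},
  ],
)

```text
clock: 10.1
eef_pos: [459.9, 234.0, 136.6]
tcp_rot: [3.142, 0.0, -3.141]
contact_force: [-0.6, 0.5, -0.3]
opening: 0.318
grasp_force: 0.0
```

play_rows(
  steps=[
    {"delta_pos": [0,0.1,0],"yaw": 0,"jaw": 32},
    {"delta_pos": [0,0.2,0],"yaw": 0,"jaw": 32},
    {"delta_pos": [0,0.2,0],"yaw": 0,"jaw": 32},
    {"delta_pos": [0,0.2,0],"yaw": 0,"jaw": 32},
    {"delta_pos": [0,0.2,0],"yaw": 0,"jaw": 32},
    {"delta_pos": [0,0.2,0],"yaw": 0,"jaw": 32},
    {"delta_pos": [0,0.2,0],"yaw": 0,"jaw": 32},
    {"delta_pos": [0,0.2,0],"yaw": 0,"jaw": 32},
  ],
)

```text
clock: 10.9
eef_pos: [459.8, 236.0, 136.6]
tcp_rot: [3.142, -0.0, -3.141]
contact_force: [-0.6, -0.6, -0.1]
opening: 0.321
grasp_force: 0.0
```

play_rows(
  steps=[
    {"delta_pos": [0,0.1,0],"yaw": 0,"jaw": 32},
    {"delta_pos": [0,0.2,0],"yaw": 0,"jaw": 32},
    {"delta_pos": [0,0.2,0],"yaw": 0,"jaw": 32},
    {"delta_pos": [0,0.2,0],"yaw": 0,"jaw": 32},
    {"delta_pos": [0,0.2,0],"yaw": 0,"jaw": 32},
    {"delta_pos": [0,0.2,0],"yaw": 0,"jaw": 32},
    {"delta_pos": [0,0.2,0],"yaw": 0,"jaw": 32},
    {"delta_pos": [0,0.2,0],"yaw": 0,"jaw": 32},
  ],
)

```text
clock: 11.7
eef_pos: [459.8, 238.0, 136.6]
tcp_rot: [-3.142, -0.0, -3.141]
contact_force: [0.5, -0.0, 0.5]
opening: 0.318
grasp_force: 0.0
```

Run:
```python
from h import *
im,d=look(["knob_k","hub_k"])
im,d=look(["mark_k"],"top")
im,d=look(["mark_k"],"scene")
```

```text
knob_k 0.71 [242.4 254. ] [458.7 231.3 142. ]
11.85 [459.9 237.9 136.6] [-180.    0. -180.] [ 0.6  0.2 -0.9]
mark_k 0.86 [245.2 190. ] [591.6   5.  116. ]
mark_k 0.57 [159.3 192.8] [576.  249.2 116. ]
11.95 [459.8 237.9 136.6] [-180.   -0. -180.] [-0.7  0.6  0.3]
mark_k 0.84 [317.3 143.5] [568.5 259.1 116. ]
mark_k 0.82 [262.7 187.9] [592.3   1.3 116. ]
12.05 [459.8 238.  136.6] [-180.   -0. -180.] [-0.1 -0.1  0.4]
```

play_rows(
  steps=[
    {"delta_pos": [0,0.1,0],"yaw": 0,"jaw": 32},
    {"delta_pos": [0,0.2,0],"yaw": 0,"jaw": 32},
    {"delta_pos": [0,0.2,0],"yaw": 0,"jaw": 32},
    {"delta_pos": [0,0.2,0],"yaw": 0,"jaw": 32},
    {"delta_pos": [0,0.2,0],"yaw": 0,"jaw": 32},
    {"delta_pos": [0,0.2,0],"yaw": 0,"jaw": 32},
    {"delta_pos": [0,0.2,0],"yaw": 0,"jaw": 32},
    {"delta_pos": [0,0.2,0],"yaw": 0,"jaw": 32},
  ],
)

```text
clock: 12.85
eef_pos: [459.8, 240.0, 136.6]
tcp_rot: [-3.142, -0.0, -3.141]
contact_force: [0.5, -0.4, -0.3]
opening: 0.32
grasp_force: 0.0
```

play_rows(
  steps=[
    {"delta_pos": [0,0.1,0],"yaw": 0,"jaw": 32},
    {"delta_pos": [0,0.2,0],"yaw": 0,"jaw": 32},
    {"delta_pos": [0,0.2,0],"yaw": 0,"jaw": 32},
    {"delta_pos": [0,0.2,0],"yaw": 0,"jaw": 32},
    {"delta_pos": [0,0.2,0],"yaw": 0,"jaw": 32},
    {"delta_pos": [0,0.2,0],"yaw": 0,"jaw": 32},
    {"delta_pos": [0,0.2,0],"yaw": 0,"jaw": 32},
    {"delta_pos": [0,0.2,0],"yaw": 0,"jaw": 32},
  ],
)

```text
clock: 13.65
eef_pos: [459.9, 242.0, 136.6]
tcp_rot: [-3.142, 0.0, -3.141]
contact_force: [0.1, -0.9, 0.3]
opening: 0.321
grasp_force: 0.0
```

play_rows(
  steps=[
    {"delta_pos": [0,0.1,0],"yaw": 0,"jaw": 32},
    {"delta_pos": [0,0.2,0],"yaw": 0,"jaw": 32},
    {"delta_pos": [0,0.25,0],"yaw": 0,"jaw": 32},
    {"delta_pos": [0,0.25,0],"yaw": 0,"jaw": 32},
    {"delta_pos": [0,0.25,0],"yaw": 0,"jaw": 32},
    {"delta_pos": [0,0.25,0],"yaw": 0,"jaw": 32},
    {"delta_pos": [0,0.25,0],"yaw": 0,"jaw": 32},
    {"delta_pos": [0,0.25,0],"yaw": 0,"jaw": 32},
  ],
)

```text
clock: 14.45
eef_pos: [459.9, 244.5, 136.6]
tcp_rot: [3.142, 0.0, -3.141]
contact_force: [-0.1, 0.1, 0.2]
opening: 0.321
grasp_force: 0.0
```

Run:
```python
from h import *
im,d=look(["knob_k","hub_k"])
print(r.sense()["wrist_torque"])
```

```text
knob_k 0.86 [244.6 253.5] [458.4 238.8 142. ]
14.6 [459.9 244.5 136.6] [-180.   -0. -180.] [0.6 1.2 0. ]
[-0.   0.1 -0. ]
```

play_rows(
  steps=[
    {"delta_pos": [0,0.1,0],"yaw": 0,"jaw": 32},
    {"delta_pos": [0,0.2,0],"yaw": 0,"jaw": 32},
    {"delta_pos": [0,0.25,0],"yaw": 0,"jaw": 32},
    {"delta_pos": [0,0.25,0],"yaw": 0,"jaw": 32},
    {"delta_pos": [0,0.25,0],"yaw": 0,"jaw": 32},
    {"delta_pos": [0,0.25,0],"yaw": 0,"jaw": 32},
    {"delta_pos": [0,0.25,0],"yaw": 0,"jaw": 32},
    {"delta_pos": [0,0.25,0],"yaw": 0,"jaw": 32},
  ],
)

```text
clock: 15.4
eef_pos: [459.7, 245.8, 136.5]
tcp_rot: [-3.139, -0.001, -3.141]
contact_force: [0.3, -6.4, 2.9]
opening: 0.317
grasp_force: 3.5
```

play_rows(
  steps=[
    {"delta_pos": [0,0.1,0],"yaw": 0,"jaw": 32},
    {"delta_pos": [0,0.2,0],"yaw": 0,"jaw": 32},
    {"delta_pos": [0,0.2,0],"yaw": 0,"jaw": 32},
    {"delta_pos": [0,0.2,0],"yaw": 0,"jaw": 32},
    {"delta_pos": [0,0.2,0],"yaw": 0,"jaw": 32},
    {"delta_pos": [0,0.2,0],"yaw": 0,"jaw": 32},
    {"delta_pos": [0,0.2,0],"yaw": 0,"jaw": 32},
    {"delta_pos": [0,0.2,0],"yaw": 0,"jaw": 32},
  ],
)

```text
clock: 16.2
eef_pos: [459.6, 247.7, 136.4]
tcp_rot: [-3.139, -0.001, -3.141]
contact_force: [1.0, -8.0, 2.5]
opening: 0.317
grasp_force: 3.7
```

The clockwise end comes in at about y=245.8, so the play is about 24.7 mm, or 19 degrees. Stage B is the worn one, its lever is at the clockwise end, and the turntable moved only about 2 degrees. I back off centrally, lift and go to the tag.

play_rows(
  steps=[
    {"delta_pos": [0,-0.4,0],"yaw": 0,"jaw": 32},
    {"delta_pos": [0,-0.7,0],"yaw": 0,"jaw": 32},
    {"delta_pos": [0,-0.7,0],"yaw": 0,"jaw": 32},
    {"delta_pos": [0,-0.7,-2],"yaw": 0,"jaw": 32},
    {"delta_pos": [0,-0.7,-5],"yaw": 0,"jaw": 32},
    {"delta_pos": [0,-0.7,-9],"yaw": 0,"jaw": 32},
    {"delta_pos": [0,-4.7,-11],"yaw": 0.1,"jaw": 45},
    {"delta_pos": [-0.5,-9.7,-11],"yaw": 0.2,"jaw": 60},
  ],
)

```text
clock: 17.0
eef_pos: [466.5, 153.3, 249.9]
tcp_rot: [3.138, 0.005, 2.941]
contact_force: [-0.1, -1.0, -0.4]
opening: 0.593
grasp_force: 0.0
```

Run:
```python
from h import *
s=r.sense();print(s["eef_pos"],s["tcp_rot"],s["qpos"])
look(["knob_k","hub_k","mark_k"])
look(["knob_k","hub_k"],"top")
```

```text
[466.5 153.3 249.9] [3.1 0.  2.9] [ 0.3  0.1  1.9  0.   1.1 -1.1]
knob_k 0.84 [ 48.1 235.6] [468.5 -24.3 142. ]
knob_k 0.83 [366.  155.6] [456.1 234.7 142. ]
knob_k 0.31 [371.9 240.2] [525.9 231.6 142. ]
hub_k 0.61 [370.1 242.1] [526.8 232.  142. ]
mark_k 0.64 [376.7 277.4] [576.7 243.  116. ]
17.2 [465.1 151.5 246.9] [180.    0.  168.4] [ 0.3 -0.6  0.1]
knob_k 0.44 [251.1 232.8] [469.4 -15.6 142. ]
hub_k 0.75 [250.8 204.6] [547.  -12.4 142. ]
17.35 [464.8 153.  246.4] [180.   -0.  168.6] [ 0.4 -0.6 -1.1]
```

play_rows(
  steps=[
    {"delta_pos": [-14.3,-37.9,0],"yaw": 1.37,"jaw": 50},
    {"delta_pos": [-14.3,-37.9,0],"yaw": 1.37,"jaw": 50},
    {"delta_pos": [-14.3,-37.9,0],"yaw": 1.37,"jaw": 50},
    {"delta_pos": [-14.3,-37.9,0],"yaw": 1.37,"jaw": 50},
    {"delta_pos": [-14.3,-37.9,0],"yaw": 1.37,"jaw": 50},
    {"delta_pos": [-14.3,-37.9,0],"yaw": 1.37,"jaw": 50},
    {"delta_pos": [-14.3,-37.9,1],"yaw": 1.37,"jaw": 50},
    {"delta_pos": [-14.3,-37.9,2.1],"yaw": 1.37,"jaw": 50},
  ],
)

```text
clock: 18.15
eef_pos: [530.2, -241.9, 228.4]
tcp_rot: [3.139, 0.001, 1.738]
contact_force: [1.2, 1.4, 0.4]
opening: 0.5
grasp_force: 0.0
```

Run:
```python
from h import *
s=r.sense();print(s["eef_pos"],s["tcp_rot"],s["qpos"])
```

```text
[ 530.2 -241.9  228.4] [3.1 0.  1.7] [-0.4  0.3  1.7  0.   1.1 -0.6]
```

play_rows(
  steps=[
    {"delta_pos": [0,0,0],"yaw": 0.1,"jaw": 50},
    {"delta_pos": [0,0,0],"yaw": 0.167,"jaw": 50},
    {"delta_pos": [0,0,0],"yaw": 0.167,"jaw": 50},
    {"delta_pos": [0,0,0],"yaw": 0.167,"jaw": 50},
    {"delta_pos": [0,0,0],"yaw": 0.167,"jaw": 50},
    {"delta_pos": [0,0,0],"yaw": 0.167,"jaw": 50},
    {"delta_pos": [0,0,0],"yaw": 0.167,"jaw": 50},
    {"delta_pos": [0,0,0],"yaw": 0.167,"jaw": 50},
  ],
)

```text
clock: 18.95
eef_pos: [528.6, -240.2, 227.8]
tcp_rot: [3.141, 0.0, 1.575]
contact_force: [-0.2, -0.2, 1.0]
opening: 0.501
grasp_force: 0.0
```

Run:
```python
from h import *
im,d=look(["tag_grip","tag_hole"],name="e.png")
o=vision.cut_out("wrist","tag_grip");print([(x["conf"],x["uv"],x["region"].sum()) for x in o[:3]])
P=cloud(d,step=1);s=r.sense()
for z0,z1 in((148,158),(28,40),(90,125)):
    Q=P[(P[:,2]>z0)&(P[:,2]<z1)&(abs(P[:,0]-530)<80)&(abs(P[:,1]+245)<70)]
    if len(Q):print(z0,len(Q),np.median(Q,0),Q.min(0),Q.max(0),cv2.minAreaRect(Q[:,:2].astype(np.float32)))
```

```text
tag_grip 0.92 [442.7 192.2] [ 665.6 -235.8  140. ]
tag_grip 0.69 [257.7 208.1] [ 532.  -248.4  140. ]
tag_hole 0.97 [397.8 170.7] [ 663.6 -236.    66. ]
tag_hole 0.55 [258.8 180.5] [ 533.6 -246.    66. ]
19.1 [ 528.6 -240.4  227.8] [180.    0.   90.2] [ 0.1 -0.3 -0.2]
[(0.7, [256.6, 203.5], np.int64(1219)), (0.65, [419.0, 183.9], np.int64(3603))]
148 955 [ 533.3 -245.8  153. ] [ 525.8 -267.1  148. ] [ 540.7 -227.1  154.9] ((533.14208984375, -247.0619659423828), (12.034156799316406, 39.76370620727539), 5.378483772277832)
28 733 [ 535.2 -230.4   34.2] [ 519.8 -285.2   28.1] [ 547.2 -207.9   39.5] ((533.4613647460938, -247.33775329589844), (20.97165298461914, 77.71729278564453), 5.421411991119385)
90 104 [ 531.5 -229.3   91.8] [ 528.2 -230.1   90. ] [ 534.2 -217.7  120.4] ((531.1665649414062, -223.88356018066406), (5.04128885269165, 12.492019653320312), 4.524757385253906)
```

View pics/e.png

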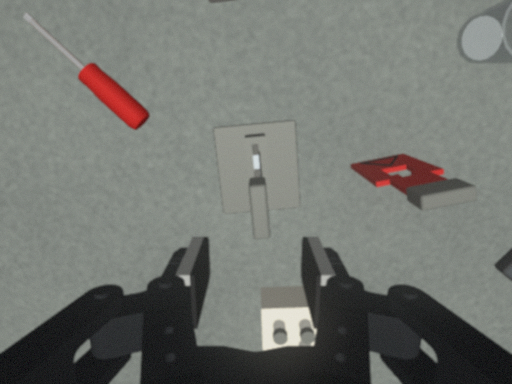

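Grey tag's grip block is at pixel (258,208), world (533,-247), turned +5.4 degrees, and its size matches. The red one at (440,190) stays. Next I descend and grip.

play_rows(
  steps=[
    {"delta_pos": [-0.67,0.44,0],"yaw": -0.09,"jaw": 50},
    {"delta_pos": [-0.67,0.44,1],"yaw": -0.09,"jaw": 50},
    {"delta_pos": [-0.67,0.44,4],"yaw": -0.09,"jaw": 50},
    {"delta_pos": [-0.67,0.44,7],"yaw": -0.09,"jaw": 50},
    {"delta_pos": [-0.67,0.44,9],"yaw": -0.09,"jaw": 50},
    {"delta_pos": [-0.67,0.44,10.4],"yaw": -0.09,"jaw": 50},
    {"delta_pos": [-0.67,0.44,10.4],"yaw": -0.09,"jaw": 40},
    {"delta_pos": [-0.67,0.44,10.4],"yaw": -0.09,"jaw": 30},
  ],
)

```text
clock: 19.95
eef_pos: [533.2, -247.1, 124.0]
tcp_rot: [3.142, 0.0, 1.664]
contact_force: [0.1, 0.0, 0.3]
opening: 0.304
grasp_force: 0.0
```

play_rows(
  grip_force=40,
  steps=[
    {"delta_pos": [0,0,0],"yaw": 0,"jaw": 20},
    {"delta_pos": [0,0,0],"yaw": 0,"jaw": 10},
    {"delta_pos": [0,0,0],"yaw": 0,"jaw": 0},
    {"delta_pos": [0,0,0],"yaw": 0,"jaw": 0},
    {"delta_pos": [0,0,0],"yaw": 0,"jaw": 0},
    {"delta_pos": [0,0,0],"yaw": 0,"jaw": 0},
    {"delta_pos": [0,0,0],"yaw": 0,"jaw": 0},
    {"delta_pos": [0,0,0],"yaw": 0,"jaw": 0},
  ],
)

```text
clock: 20.75
eef_pos: [533.5, -247.5, 125.0]
tcp_rot: [3.14, 0.001, 1.665]
contact_force: [-2.4, -0.0, 7.1]
opening: 0.132
grasp_force: 39.9
```

Gripped (opening 11 mm). Lift straight up, then carry it high over to the far side of stage B.

play_rows(
  steps=[
    {"delta_pos": [0,0,-3],"yaw": 0,"jaw": 0},
    {"delta_pos": [0,0,-7],"yaw": 0,"jaw": 0},
    {"delta_pos": [0,0,-11],"yaw": 0,"jaw": 0},
    {"delta_pos": [0,0,-15],"yaw": 0,"jaw": 0},
    {"delta_pos": [0,0,-18],"yaw": 0,"jaw": 0},
    {"delta_pos": [2,2,-18],"yaw": 0.05,"jaw": 0},
    {"delta_pos": [6,4,-18],"yaw": 0.09,"jaw": 0},
    {"delta_pos": [10.9,5,-18],"yaw": 0.09,"jaw": 0},
  ],
)

```text
clock: 21.55
eef_pos: [573.8, -133.5, 304.3]
tcp_rot: [3.139, 0.0, 1.571]
contact_force: [1.3, 0.5, -1.9]
opening: 0.132
grasp_force: 39.4
```

play_rows(
  steps=[
    {"delta_pos": [30,11.6,0],"yaw": 0,"jaw": 0},
    {"delta_pos": [30,11.6,0],"yaw": 0,"jaw": 0},
    {"delta_pos": [30,11.6,0],"yaw": 0,"jaw": 0},
    {"delta_pos": [30,11.6,0],"yaw": 0,"jaw": 0},
    {"delta_pos": [30,11.6,0],"yaw": 0,"jaw": 0},
    {"delta_pos": [30,11.6,0],"yaw": 0,"jaw": 0},
    {"delta_pos": [30,11.6,0],"yaw": 0,"jaw": 0},
    {"delta_pos": [30,11.6,0],"yaw": 0,"jaw": 0},
  ],
)

```text
clock: 22.35
eef_pos: [687.8, 169.7, 303.3]
tcp_rot: [-3.142, -0.001, 1.578]
contact_force: [0.5, 0.4, -1.6]
opening: 0.13
grasp_force: 39.4
```

Run:
```python
from h import *
im,d=look(["stud_k","hub_k","mark_k"],name="f.png")
P=cloud(d,step=1);np.save("P.npy",P)
Q=P[(P[:,2]>96)&(P[:,2]<103)&(P[:,0]>440)&(P[:,1]>150)&(P[:,1]<330)]
if len(Q):print(len(Q),Q.min(0),Q.max(0),cv2.minAreaRect(Q[:,:2].astype(np.float32)))
Q=P[(P[:,2]>75)&(P[:,2]<99)&(P[:,0]>590)&(P[:,0]<650)&(P[:,1]>200)&(P[:,1]<290)]
print(len(Q),Q.min(0) if len(Q) else 0,Q.max(0) if len(Q) else 0)
look(["stud_k"],"scene")
```

```text
stud_k 0.73 [177.9  87.9] [608.9 244.8  88. ]
stud_k 0.67 [199.  298.6] [620.1  -2.9  88. ]
stud_k 0.61 [313.1 169.4] [752.1 160.1  88. ]
hub_k 0.61 [80.3 96.1] [534.2 235.9 142. ]
hub_k 0.47 [311.1 266.2] [745.6  70.5 142. ]
mark_k 0.95 [144.3  88.5] [583.2 242.6 116. ]
mark_k 0.7 [312.2 169.5] [746.3 164.6 116. ]
22.55 [687.  165.1 303.9] [-180.     0.    90.2] [ 1.1 -0.6 -1. ]
8736 [455.7 156.   96. ] [616.3 310.2 102.4] ((539.8368530273438, 233.9977569580078), (154.20762634277344, 139.98219299316406), 7.074252128601074)
1035 [590.  200.   75.1] [617.3 290.   99. ]
stud_k 0.91 [319.5 157.6] [601.8 240.8  88. ]
22.65 [687.2 165.  304.1] [180.    0.   90.1] [-0.1 -0.1 -0.8]
```

View pics/f.png

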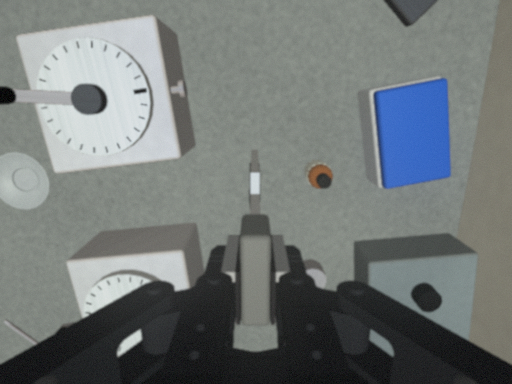

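Run:
```python
from h import *
im=cv2.cvtColor(cv2.imread("pics/f.png"),cv2.COLOR_BGR2GRAY)
C=np.array([[18,36],[156,16],[181,157],[55,172]],np.float32).reshape(-1,1,2)
C=cv2.cornerSubPix(im,C.copy(),(6,6),(-1,-1),(3,50,.01))[:,0]
print(C);W=np.array([at_z("wrist",c,100) for c in C])[:,:2];print(W,W.mean(0))
for a,b in((0,1),(1,2),(2,3),(3,0)):
    e=W[b]-W[a];print(np.linalg.norm(e),np.degrees(np.arctan2(e[1],e[0])))
# stud: bright/dark crop
c=cv2.resize(im[60:120,140:230],(720,480),interpolation=cv2.INTER_CUBIC);cv2.imwrite("pics/g.png",c)
```

```text
[[ 15.7  35.9]
 [154.1  15.6]
 [180.1 156.4]
 [ 54.2 172.1]]
[[457.8 292.1]
 [593.2 309. ]
 [610.1 174.9]
 [474.1 157.9]] [533.8 233.5]
136.3890488669591 7.098459096584743
135.15693566273603 -82.82922402694332
137.0004202483538 -172.89987529775817
135.1615293750417 96.91160920957824
```

View pics/g.png

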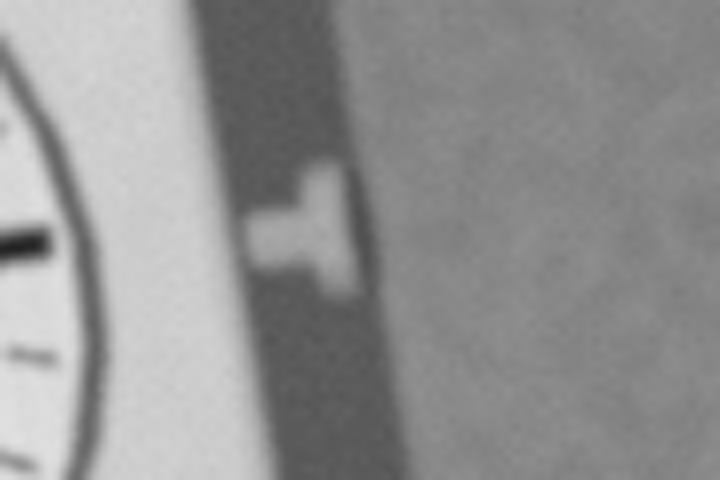

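Run:
```python
from h import *
for uv,z in(((174.6,89.9),91),((181.6,88.6),92),((177.9,87.9),88),((178.2,89.3),91)): print(at_z("wrist",uv,z))
# check: tag block in grip, its top centre
P=np.load("P.npy");s=r.sense();t=s["eef_pos"];print(t,s["tcp_rot"])
Q=P[(abs(P[:,2]-t[2]-28)<4)&(abs(P[:,0]-t[0])<15)&(abs(P[:,1]-t[1])<40)]
if len(Q):print(len(Q),Q.min(0),Q.max(0),cv2.minAreaRect(Q[:,:2].astype(np.float32)))
```

```text
[606.4 241.8  91. ]
[613.9 243.1  92. ]
[609.2 243.9  88. ]
[610.1 242.4  91. ]
[687.2 165.  304.1] [3.1 0.  1.6]
3208 [672.2 145.8 328.1] [702.1 185.9 336. ] ((689.5552368164062, 166.30499267578125), (27.68207359313965, 39.64805221557617), 23.773704528808594)
```

Stud B is at about (608,242.4) with its face turned +7 degrees; the corner, network and crop estimates agree within 2 mm. I descend beyond the head with 10 mm clearance.

play_rows(
  steps=[
    {"delta_pos": [4,-2.9,0],"yaw": -0.06,"jaw": 0},
    {"delta_pos": [7.94,-5.72,0],"yaw": -0.121,"jaw": 0},
    {"delta_pos": [7.94,-5.72,0],"yaw": -0.121,"jaw": 0},
    {"delta_pos": [7.94,-5.72,4],"yaw": -0.121,"jaw": 0},
    {"delta_pos": [7.94,-5.72,8],"yaw": -0.121,"jaw": 0},
    {"delta_pos": [7.94,-5.72,12],"yaw": -0.121,"jaw": 0},
    {"delta_pos": [7.94,-5.72,15.7],"yaw": -0.121,"jaw": 0},
    {"delta_pos": [7.94,-5.72,15.7],"yaw": -0.121,"jaw": 0},
  ],
)

```text
clock: 23.45
eef_pos: [626.8, 243.2, 141.7]
tcp_rot: [-3.133, 0.002, 1.694]
contact_force: [-1.5, -0.9, -2.0]
opening: 0.134
grasp_force: 39.6
```

Run:
```python
from h import *
im,_=look(["tag_grip","tag_hole","stud_k"],"scene")
im2,_=look(["stud_k"])
a=cv2.resize(im[100:220,270:370],(500,600),interpolation=cv2.INTER_CUBIC)
save("h.png",a)
```

```text
tag_grip 0.93 [212.5 248.7] [ 671.9 -238.9  140. ]
tag_grip 0.47 [329.8 149.1] [625.  252.8 140. ]
tag_grip 0.43 [131.3 300.2] [ 659.1 -467.5  140. ]
tag_hole 0.8 [325.7 161.5] [615.8 260.8  66. ]
tag_hole 0.56 [218.7 261.3] [ 679.  -231.5   66. ]
stud_k 0.69 [321.7 159.2] [611.4 241.3  88. ]
stud_k 0.6 [271.2 199. ] [625.1   7.8  88. ]
stud_k 0.38 [292.3 119.8] [411.9 296.8  88. ]
23.65 [631.5 245.8 149.5] [179.8  -0.   97.1] [ 0.  -0.2 -0.8]
stud_k 0.69 [217.7 201. ] [608.4 248.8  88. ]
stud_k 0.36 [164.9 214.1] [575.3 235.8  88. ]
23.75 [631.4 246.1 149.4] [179.8  -0.1  97.1] [ 0.4  0.2 -1.1]
```

View pics/h.png

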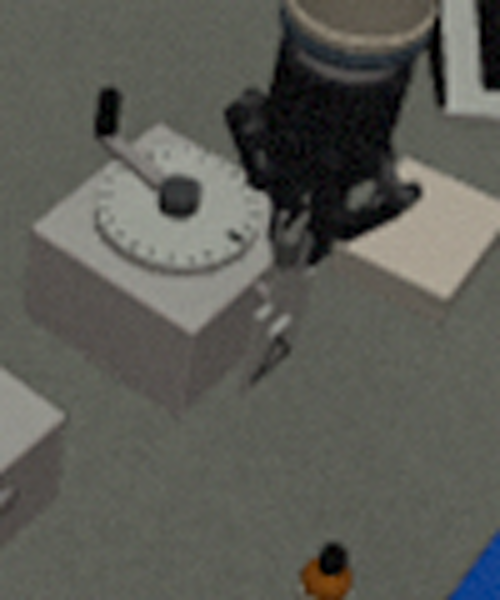

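play_rows(
  steps=[
    {"delta_pos": [-0.1,0,0.24],"yaw": 0,"jaw": 0},
    {"delta_pos": [-0.1,0,0.24],"yaw": 0,"jaw": 0},
    {"delta_pos": [-0.1,0,0.24],"yaw": 0,"jaw": 0},
    {"delta_pos": [-0.1,0,0.24],"yaw": 0,"jaw": 0},
    {"delta_pos": [-0.1,0,0.24],"yaw": 0,"jaw": 0},
    {"delta_pos": [-0.1,0,0.24],"yaw": 0,"jaw": 0},
    {"delta_pos": [-0.1,0,0.24],"yaw": 0,"jaw": 0},
    {"delta_pos": [-0.1,0,0.24],"yaw": 0,"jaw": 0},
  ],
)

```text
clock: 24.55
eef_pos: [630.0, 244.8, 144.3]
tcp_rot: [-3.142, 0.0, 1.696]
contact_force: [0.2, -0.1, -1.0]
opening: 0.133
grasp_force: 39.7
```

Run:
```python
from h import *
im,d=look(["stud_k"],name="i.png")
P=cloud(d,step=1);s=r.sense();t=s["eef_pos"]
u=np.array([.9925,.1222]);v=np.array([-.1222,.9925])
L=np.c_[(P[:,:2]-t[:2])@u,(P[:,:2]-t[:2])@v,P[:,2]]
def rep(n,m):
    Q=L[m];print(n,len(Q),*( [np.median(Q,0),np.percentile(Q,2,0),np.percentile(Q,98,0)] if len(Q) else []))
rep("block top",(L[:,2]>t[2]+22)&(L[:,2]<t[2]+32)&(abs(L[:,0])<6)&(abs(L[:,1])<30))
rep("head",(L[:,2]>84)&(L[:,2]<99)&(L[:,0]>-21)&(L[:,0]<-9)&(abs(L[:,1])<16))
rep("shank",(L[:,2]>86)&(L[:,2]<95)&(L[:,0]>-27)&(L[:,0]<-19)&(abs(L[:,1])<16))
rep("tag plate",(L[:,2]>30)&(L[:,2]<118)&(abs(L[:,0])<8)&(abs(L[:,1])<40))
g=cv2.resize(im[120:300,130:370],(800,600),interpolation=cv2.INTER_CUBIC);save("j.png",g)
```

```text
stud_k 0.65 [380.3 293.2] [723.3 197.2  88. ]
stud_k 0.64 [214.3 202.5] [605.2 247.9  88. ]
24.65 [630.  244.8 144.3] [-180.     0.    97.2] [ 0.7 -0.  -1.3]
block top 2638 [  0.7   3.7 172.4] [ -4.6 -17.5 168. ] [  5.8  20.1 173.6]
head 313 [-15.7   6.9  93.9] [-20.5  -2.5  86.5] [-13.   13.8  96.9]
shank 189 [-23.5   5.5  90.6] [-27.  -13.3  86.6] [-19.2   9.   92.5]
tag plate 458 [  1.1  26.6 108.4] [-2.5  1.5 34.9] [  4.7  30.3 116.1]
```

View pics/j.png

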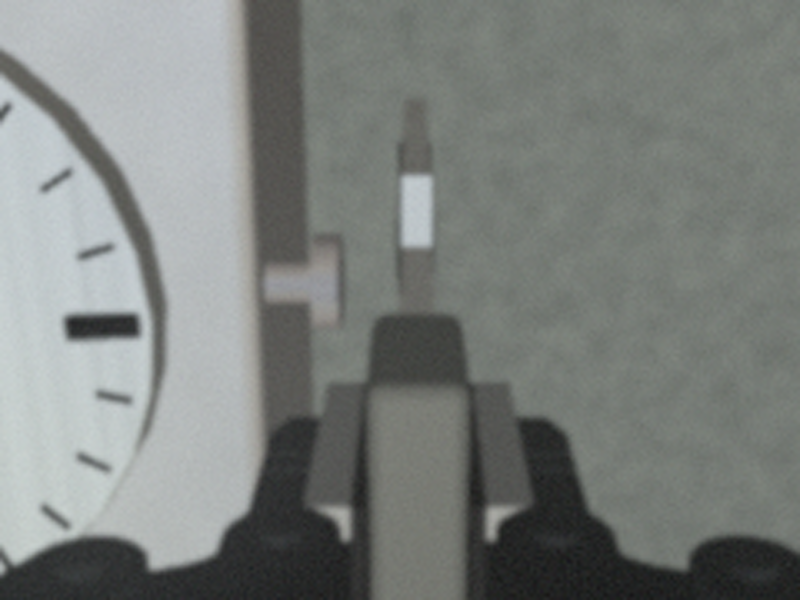

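Run:
```python
from h import *
s=r.sense();t=s["eef_pos"];print(t)
u=np.array([.9925,.1222]);v=np.array([-.1222,.9925])
for n,uv,z in(("head+",(228,190.5),89),("head-",(228,217.5),89),("shank+",(215.5,198.9),89.5),("shank-",(215.5,210.9),89.5),("face",(208.5,240),95),("headouter",(232.5,204),90),
  ("white near",(254.8,172),60),("white far",(254.8,194.5),60),("blocktop +edge",(255.5,235.5),172.3)):
    p=at_z("wrist",uv,z)[:2]-t[:2];print(n,p@u,p@v)
```

```text
[630.  244.8 144.3]
head+ -15.4559602079232 14.172746833547677
head- -15.813866053180297 -3.4847590574506477
shank+ -23.25155274681952 8.906267495548606
shank- -23.492481022120497 1.0661005543198845
face -27.77262021255737 -16.21404737662246
headouter -12.761887100592318 5.7782967375503596
white near 1.0306002473591651 19.44720558406297
white far 1.0652948892969816 3.166715526173442
blocktop +edge 1.2396409852043362 20.196353389461137
```

The last wrist look was at rest. It shows the stud (crop (285,282)) 4.5 mm to +y of the tag's centre and the hole 2.6 mm too low; the earlier look had been blurred by arm motion. I correct, then go in half-way and check the force.

play_rows(
  steps=[
    {"delta_pos": [0.2,0,-0.1],"yaw": 0,"jaw": 0},
    {"delta_pos": [0.45,0,-0.27],"yaw": 0,"jaw": 0},
    {"delta_pos": [0.45,0,-0.27],"yaw": 0,"jaw": 0},
    {"delta_pos": [0.45,-0.4,-0.27],"yaw": 0,"jaw": 0},
    {"delta_pos": [0.45,-0.8,-0.27],"yaw": 0,"jaw": 0},
    {"delta_pos": [0.45,-1.1,-0.27],"yaw": 0,"jaw": 0},
    {"delta_pos": [0.45,-1.4,-0.27],"yaw": 0,"jaw": 0},
    {"delta_pos": [0.45,-1.4,-0.27],"yaw": 0,"jaw": 0},
  ],
)

```text
clock: 25.45
eef_pos: [615.0, 247.4, 147.0]
tcp_rot: [-3.141, 0.0, 1.696]
contact_force: [0.7, -0.1, -1.1]
opening: 0.132
grasp_force: 39.7
```

play_rows(
  steps=[
    {"delta_pos": [0,-0.2,0],"yaw": 0,"jaw": 0},
    {"delta_pos": [0,-0.4,0],"yaw": 0,"jaw": 0},
    {"delta_pos": [0,-0.6,0],"yaw": 0,"jaw": 0},
    {"delta_pos": [0,-0.8,0],"yaw": 0,"jaw": 0},
    {"delta_pos": [0,-0.9,0],"yaw": 0,"jaw": 0},
    {"delta_pos": [0,-1.0,0],"yaw": 0,"jaw": 0},
    {"delta_pos": [0,-1.0,0],"yaw": 0,"jaw": 0},
    {"delta_pos": [0,-1.0,0],"yaw": 0,"jaw": 0},
  ],
)

```text
clock: 26.25
eef_pos: [605.7, 246.3, 147.1]
tcp_rot: [3.141, -0.0, 1.696]
contact_force: [-0.2, -0.2, -1.0]
opening: 0.136
grasp_force: 39.6
```

Run:
```python
from h import *
im,d=vision.grab_frame("wrist");P=cloud(d,step=1);s=r.sense();t=s["eef_pos"];print(t,s["contact_force"])
u=np.array([.9925,.1222]);v=np.array([-.1222,.9925])
L=np.c_[(P[:,:2]-t[:2])@u,(P[:,:2]-t[:2])@v,P[:,2]]
def rep(n,m):
    Q=L[m];print(n,len(Q),*( [np.median(Q,0),np.percentile(Q,2,0),np.percentile(Q,98,0)] if len(Q) else []))
rep("plate",(L[:,2]>102)&(L[:,2]<120)&(abs(L[:,0])<6)&(abs(L[:,1])<40))
rep("head",(L[:,2]>80)&(L[:,2]<99)&(L[:,0]>4)&(L[:,0]<14)&(abs(L[:,1])<16))
rep("housing",(L[:,2]>97)&(L[:,2]<102)&(L[:,0]<4)&(L[:,0]>-30)&(L[:,1]>5)&(L[:,1]<60))
```

```text
[605.6 246.3 147. ] [ 0.  -0.5 -1.8]
plate 264 [  1.2  24.1 112.2] [ -1.   17.9 103.7] [  3.4  30.3 118.9]
head 190 [ 8.1  4.4 94. ] [ 5.  -2.9 86.4] [10.6  9.3 96.9]
housing 3742 [-15.4  37.   99.2] [-29.1   6.8  97.5] [ -4.2  59.3 100.6]
```

Plate is between face and head with no contact. Lower into the slot.

play_rows(
  steps=[
    {"delta_pos": [0,-0.06,0.2],"yaw": 0,"jaw": 0},
    {"delta_pos": [0,-0.06,0.5],"yaw": 0,"jaw": 0},
    {"delta_pos": [0,-0.06,0.8],"yaw": 0,"jaw": 0},
    {"delta_pos": [0,-0.06,1.1],"yaw": 0,"jaw": 0},
    {"delta_pos": [0,-0.06,1.3],"yaw": 0,"jaw": 0},
    {"delta_pos": [0,-0.06,1.3],"yaw": 0,"jaw": 0},
    {"delta_pos": [0,-0.06,1.3],"yaw": 0,"jaw": 0},
    {"delta_pos": [0,-0.06,1.3],"yaw": 0,"jaw": 0},
  ],
)

```text
clock: 27.1
eef_pos: [605.1, 246.2, 134.1]
tcp_rot: [3.141, -0.0, 1.696]
contact_force: [-0.2, -0.6, -0.8]
opening: 0.135
grasp_force: 39.6
```

play_rows(
  steps=[
    {"delta_pos": [0,0,0.2],"yaw": 0,"jaw": 0},
    {"delta_pos": [0,0,0.4],"yaw": 0,"jaw": 0},
    {"delta_pos": [0,0,0.6],"yaw": 0,"jaw": 0},
    {"delta_pos": [0,0,0.65],"yaw": 0,"jaw": 0},
    {"delta_pos": [0,0,0.65],"yaw": 0,"jaw": 0},
    {"delta_pos": [0,0,0.65],"yaw": 0,"jaw": 0},
    {"delta_pos": [0,0,0.65],"yaw": 0,"jaw": 0},
    {"delta_pos": [0,0,0.65],"yaw": 0,"jaw": 0},
  ],
)

```text
clock: 27.9
eef_pos: [605.1, 246.2, 127.6]
tcp_rot: [3.141, -0.0, 1.696]
contact_force: [-0.7, 0.1, -1.0]
opening: 0.137
grasp_force: 39.6
```

Run:
```python
from h import *
im,d=vision.grab_frame("wrist");P=cloud(d,step=1);s=r.sense();t=s["eef_pos"];print(t,s["contact_force"])
u=np.array([.9925,.1222]);v=np.array([-.1222,.9925])
L=np.c_[(P[:,:2]-t[:2])@u,(P[:,:2]-t[:2])@v,P[:,2]]
Q=L[(L[:,2]>148)&(L[:,2]<165)&(abs(L[:,0])<5)&(abs(L[:,1])<25)]
print(len(Q),np.median(Q,0),Q.min(0),Q.max(0))
```

```text
[605.  246.2 127.6] [ 0.4 -0.1 -1.1]
2522 [ -0.    3.8 155.7] [ -5.  -19.4 148.1] [  5.   20.7 165. ]
```

Seated to within 0.7 mm with no contact force. I release it, then lift clear.

play_rows(
  grip_force=20,
  steps=[
    {"delta_pos": [0,0,0.05],"yaw": 0,"jaw": 14},
    {"delta_pos": [0,0,0.05],"yaw": 0,"jaw": 16},
    {"delta_pos": [0,0,0.05],"yaw": 0,"jaw": 18},
    {"delta_pos": [0,0,0.05],"yaw": 0,"jaw": 21},
    {"delta_pos": [0,0,0.05],"yaw": 0,"jaw": 25},
    {"delta_pos": [0,0,0.05],"yaw": 0,"jaw": 30},
    {"delta_pos": [0,0,0.05],"yaw": 0,"jaw": 34},
    {"delta_pos": [0,0,0.05],"yaw": 0,"jaw": 34},
  ],
)

```text
clock: 28.75
eef_pos: [605.0, 246.2, 127.0]
tcp_rot: [3.142, -0.0, 1.696]
contact_force: [0.5, 0.2, -0.9]
opening: 0.341
grasp_force: 0.0
```

Run:
```python
from h import *
im,d=vision.grab_frame("wrist");P=cloud(d,step=1);s=r.sense();t=s["eef_pos"];print(t,s["contact_force"],s["opening"])
u=np.array([.9925,.1222]);v=np.array([-.1222,.9925])
L=np.c_[(P[:,:2]-t[:2])@u,(P[:,:2]-t[:2])@v,P[:,2]]
Q=L[(L[:,2]>148)&(L[:,2]<160)&(abs(L[:,0])<9)&(abs(L[:,1])<27)]
print(len(Q),np.median(Q,0),Q.min(0),Q.max(0),cv2.minAreaRect(Q[:,:2].astype(np.float32)))
```

```text
[605.  246.2 127.1] [-0.1  0.3  0.4] 0.3394199930014284
2836 [  1.4   3.4 153.9] [ -4.7 -19.6 148. ] [  7.4  20.8 155.7] ((1.3403377532958984, 0.6080818176269531), (12.080830574035645, 40.32905578613281), 0.14368149638175964)
```

play_rows(
  steps=[
    {"delta_pos": [0,0.1,-0.5],"yaw": 0,"jaw": 38},
    {"delta_pos": [0,0.1,-1.5],"yaw": 0,"jaw": 40},
    {"delta_pos": [0,0.1,-3],"yaw": 0,"jaw": 40},
    {"delta_pos": [0,0.1,-5],"yaw": 0,"jaw": 40},
    {"delta_pos": [0,0.1,-8],"yaw": 0,"jaw": 40},
    {"delta_pos": [0,0.1,-11],"yaw": 0,"jaw": 40},
    {"delta_pos": [0,0.1,-13],"yaw": 0,"jaw": 40},
    {"delta_pos": [0,0.1,-13],"yaw": 0,"jaw": 40},
  ],
)

```text
clock: 29.6
eef_pos: [607.9, 247.0, 262.1]
tcp_rot: [3.135, -0.002, 1.696]
contact_force: [0.2, -0.5, -0.3]
opening: 0.401
grasp_force: 0.0
```

play_rows(
  steps=[
    {"delta_pos": [-2,0,0],"yaw": 0,"jaw": 40},
    {"delta_pos": [-4,0,0],"yaw": 0,"jaw": 40},
    {"delta_pos": [-6,0,0],"yaw": 0,"jaw": 40},
    {"delta_pos": [-6,0,0],"yaw": 0,"jaw": 40},
    {"delta_pos": [-6,0,0],"yaw": 0,"jaw": 40},
    {"delta_pos": [-6,0,0],"yaw": 0,"jaw": 40},
    {"delta_pos": [-6,0,0],"yaw": 0,"jaw": 40},
    {"delta_pos": [-6,0,0],"yaw": 0,"jaw": 40},
  ],
)

```text
clock: 30.4
eef_pos: [613.4, 187.3, 256.9]
tcp_rot: [-3.141, -0.0, 1.697]
contact_force: [-0.1, -0.8, 0.0]
opening: 0.402
grasp_force: 0.0
```

Run:
```python
from h import *
im,d=look(["tag_grip","knob_k","hub_k","mark_k"],name="k.png")
P=cloud(d,step=1)
Q=P[(P[:,2]>148)&(P[:,2]<160)&(abs(P[:,0]-606)<15)&(abs(P[:,1]-246)<27)]
print(len(Q),np.median(Q,0),cv2.minAreaRect(Q[:,:2].astype(np.float32)))
Q=P[(P[:,2]>148)&(P[:,2]<163)&(P[:,0]<500)&(P[:,1]>180)&(P[:,1]<290)]
print(len(Q),np.median(Q,0) if len(Q) else 0)
```

```text
tag_grip 0.82 [252.5 111.6] [605.4 245.6 140. ]
tag_grip 0.37 [160.8 369.6] [547.4  -4.6 140. ]
knob_k 0.93 [56.3 90.7] [458.8 242.8 142. ]
hub_k 0.77 [157.2 109.8] [534.3 238.  142. ]
hub_k 0.6 [159.1 367.5] [546.1  -0.5 142. ]
mark_k 0.71 [209.1 348.8] [590.2   4.  116. ]
mark_k 0.6 [227.5 109.6] [584.7 243.5 116. ]
30.65 [613.4 187.  257. ] [-180.     0.    97.2] [0.5 0.2 0.1]
925 [606.7 247.2 154.1] ((606.566650390625, 246.02699279785156), (11.495219230651855, 39.39182662963867), 7.504306316375732)
572 [461.2 240.7 158.6]
```

The tag hangs upright at the seat height, aligned with the face. Lever B is still at the clockwise end, with the robot clear. Handing in.

```bash
python3 -c "
from rig import r
print(r.sign_off())"
```

```text
the job is handed in; nothing more can be done
None
```

The worn stage is the left-hand one (at about x 534, y 238 mm), with about 19° of free play; its lever is left at the clockwise end, its turntable turned only about 2°, the service tag hangs locked and upright on its stud, and the job is handed in; I did not work the other stage's lever, since only one is worn.

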